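Prop and open the dental articulator, and hold it open

ROBOT

A 6-joint arm with a two-finger parallel gripper is mounted at the origin on the work surface. World frame = base frame: x ahead of the robot, y to its left, z up, the work surface at z = 0. Lengths are in m, angles in rad, forces in N, time in s.
With the tool pointing down it reaches from about 0.275 to 0.825 m from the base axis. Payload 5.2 kg.
Tool frame: the origin (TCP) lies on the front face of the gripper's body, between the roots of the fingers; the fingertips stand env.finger_overhang ahead of it and the grasp point (between the pads) lies 65 mm ahead of it (env.finger_overhang is the distance from the TCP to the fingertips, in m); z points along the fingers, y is the line along which they close (so a half turn about z gives the same grasp; the last joint's range is limited). The gripper opens to 93 mm and grips with 3 to 60 N. Pads are 15 mm wide; open, the fingers measure 128 mm over their backs; the gripper's body (75 mm by 188 mm) begins 65 mm behind the grasp point.
Start: joints at [1.013, 0.259, 1.535, -0, 1.348, -0.203], TCP at [0.191, 0.516, 0.303] pointing down, gripper open.
Joint ranges: [-3.14, 3.14], [-0.91, 2.08], [0.19, 2.58], [-1.22, 4.36], [0.22, 2.71], [-3.12, 3.12]. Speed limits (rad/s): [2.57, 2.57, 3.14, 3.14, 3.14, 3.14].

INTERFACE

Orientations are given as a 3x3 rotation matrix whose columns are the frame's x, y, z axes.
In Python, from workcell import env gives the robot as it stands. Calls block until the motion is done:
- env.goto(position, orientation): joint-space move of the TCP to a pose.
- env.move_l(position, rot=None, v=0.15): straight line of the TCP; rot=None keeps the orientation; v is the mean speed in m/s.
- env.goto_joints(angles): joint-space move.
- env.gripper_to(opening, grip_force=None): finger opening in m; grip_force is the grip in N (None keeps the last); returns when the fingers have stopped.
- env.dwell(seconds).
- env.ik(position, orientation): joint angles nearest the present ones, or None.
- env.camera(name): name is "scene" or "top" or "wrist"; returns the picture (384x512x3 uint8, red, green, blue); there is no depth.
- env.camera_info(name): a dict with "fx", "fy", "cx", "cy" (pixels), "world_from_camera" (4x4, takes a point from camera to world coordinates). Camera axes: x right, y up, looking along -z (the intrinsics and any distortion apply to the point x, -y, -z); pixel columns grow to the right and rows downward; lengths in m; the calibration is good to about 2 mm. A picture is of the moment at which its call begins: read the wrist's pose just before it. camera_info takes no time and is no camera call; for the wrist camera it gives the pose at the moment of the call.
A pose or a line that the arm cannot do raises env.IKError and nothing moves.
- env.finish_job(): hands the job in; it is judged then, once.
Trained networks look in the newest picture that a camera, given by its name, has taken for a name from the list of things; names that differ only in an ending like _2 or _b are one class to them, and where a whole thing is asked for, a point or a joint stands for the part that bears it (a point fixed in the world has none). Each returns a list of dicts, best first, with "p" (0 to 1); they miss things now and then, are a little off and sometimes report something else, mostly with a low value. They report only what shows in the picture. A call takes as long as a camera call. They do not tell look-alikes from the thing itself.
- env.trace(camera, name): "pixels" (384x512 bool, what is visible of it) and "bbox" ([left, top, right, bottom] in pixels, round what is visible of it).
- env.pinpoint(camera, name): "location" ([column, row] in pixels: a listed point, or the origin of a listed thing).
Readings, each from a call of its own:
- env.get_clock(): time.
- env.get_joint_pos(): joint angles.
- env.get_qd(): joint speeds.
- env.get_joint_efforts(): joint torques, N m.
- env.get_tool_pos(): TCP position.
- env.get_orientation(): TCP orientation.
- env.get_force(): force on the tool from outside, world axes, zero at the start.
- env.get_wrist_torque(): the same for the moment, N m.
- env.get_grip_width(): finger opening in m.
- env.get_finger_force(): force on a finger pad.
Only numpy, scipy, OpenCV 4.12 (cv2) and the standard library are available. Lean on these libraries where they do the work, as an engineer would, in place of code of your own. Each camera call takes 0.05 s, during which the arm holds its last target. There are 200 camera calls.

TASK

On the dental lab bench, swing the articulator's wire prop stand, parked upright at its back, over its dead centre so that it comes right down behind with its foot at the bench, while the articulator is still shut. Then take the upper frame, best by the barrel knob on its incisal pin, raise it gently until it stands upright, square to the bench, and finish while still holding it there: it falls shut if let go, and the plaster teeth must not be dropped together. Keep the articulator standing flat about where it is and leave the other things on the bench alone.

Things in the scene. Friction and masses are not known exactly. Their poses are not given: they have to be found in the camera images.
- articulator: Dental articulator (aluminium jaw simulator with casts and teeth), loose on four rubber feet, 1.6 kg, 150 mm wide, 175 long, 171 high. Origin: on the bench under its middle; x: from its front (incisal pin, roughly towards the robot) to its back (prop stand); y: its width, parallel to both hinges; z up. Hinge posts at x 34 to 64 mm, y 46 to 75 mm either side, up to z 122 mm.
- condyle_axle (a joint): Angle of the upper frame about its hinge (point frame_hinge), rad: 0 shut (level); grows as its front swings up and back; 1.571 upright; stop at 2.1. Nearly frictionless: let go, it falls shut from anywhere below about 1.75. Raising it takes about 2.5 N at the pin when shut, less as it rises.
- frame_hinge (a point): Middle of the upper frame's hinge axis (parallel to the articulator's y): 50 mm behind the articulator's origin, 108 mm above the bench.
- upper_frame: Upper frame: flat dark-blue arm 24 mm wide, 10 mm thick, reaching 130 mm forward from the hinge, level at 108 mm above the bench when shut, with the upper cast below it and the incisal pin through its front end. Origin on the hinge axis; axes as the articulator's when shut; turns with the joint.
- pin_grip (a point): Where to hold the frame: centre of the black barrel knob, 12 mm across and 18 long (along y), on top of the steel incisal pin, 24 mm above the arm's top. Shut: 120 mm in front of the hinge axis, 29 above it; upright: 29 behind, 120 above. Pinched lightly (20 to 50 N) along y, it turns between the fingers as the frame rises and the gripper may keep pointing down; a hard grip drags the articulator.
- prop_stand (a joint): Angle of the prop stand about its hinge (point prop_hinge), rad: 0 parked (leaning 13 degrees forward on a stop); grows as its bar swings up over dead centre (plumb, at 0.22), then back and down behind the articulator; 2.88 fully down at its stop, foot at the bench. Its own weight (0.11 kg) keeps it at either end: 0.4 N at the bar moves it; past dead centre it falls by itself in about 1 s.
- prop_hinge (a point): Middle of the prop stand's hinge axis (parallel to y): 72 mm behind the articulator's origin, 85 mm above the bench.
- prop_bar (a point): Middle of the prop stand's crossbar: red rubber sleeve 13 mm thick, 60 mm long (along y), on two steel rods 62 mm apart, 88 mm from the hinge. Parked it is 171 mm above the bench; in front of it nothing is higher than 122 mm but the incisal pin (to 143 mm), 123 mm away. Down, it is the foot behind the articulator.
- phone: Bystander: phone in a red case, 78 x 156 x 10 mm, lying beside the articulator. Origin under its centre.
- jaw_model: Bystander: pink jaw model with white teeth, 64 x 62 x 31 mm, beside the articulator. Origin under its centre.
- wax_knife: Bystander: slim steel wax knife, 185 mm long, lying flat. Origin under its centre, x along it.
- kidney_dish: Bystander: steel kidney dish, 196 x 100 x 37 mm, at the robot's right. Origin under its centre.
- mixing_bowl: Bystander: green plaster bowl, 124 mm across, 72 mm high, at the robot's left. Origin under its centre.
- resin_bottle: Bystander: amber bottle with black cap, 58 mm across, 105 mm high, at the robot's right. Origin under its centre.
There are look-alikes about, which are no part of the job. Of the things that look like the articulator, the largest one is meant.

How it is judged:
On the way:
1. the prop stand is down behind the articulator (over 2.7 rad) while the upper frame is still shut (under 0.15 rad) (value of joint prop_stand above 2.7 rad and value of joint condyle_axle below 0.15 rad), for 0.2 s.
At the end, for the whole second after the job is handed in: Prop stand down (over 2.7 rad); upper frame upright within 10 degrees (1.396 to 1.745 rad), still (under 0.15 rad/s) and held by the fingers (over 0.3 N); articulator flat on the bench (tilt under 0.06 rad, not lifted 6 mm) within 50 mm of where it was (value of joint prop_stand above 2.7 rad and value of joint condyle_axle between 1.396 and 1.745 rad and velocity of joint condyle_axle between -0.15 and 0.15 rad/s and contact force between the fingers and upper_frame above 0.3 N and angle between articulator's own z axis and vertical below 0.06 rad and height (world z) of articulator below 0.006 m and distance of articulator from where it was at the start of the episode below 0.05 m); the arm keeps its last pose, push and grip.
It fails at once if the upper frame is dropped or flung (falls or rises faster than 4 rad/s) (velocity of joint condyle_axle below -4 rad/s or velocity of joint condyle_axle above 4 rad/s).
It fails at once if the upper frame is raised (over 0.4 rad) before the prop stand is down (2.5 rad) (value of joint condyle_axle above 0.4 rad and value of joint prop_stand below 2.5 rad).
It fails at once if the articulator is tipped (over 0.2 rad) or dragged more than 80 mm (angle between articulator's own z axis and vertical above 0.2 rad or distance of articulator from where it was at the start of the episode above 0.08 m).
It fails at once if a bystander is pushed more than 20 mm (distance of any of phone, jaw_model, wax_knife, kidney_dish, mixing_bowl, resin_bottle from where it was at the start of the episode above 0.02 m).
It also fails if it takes over 51 s, if anything falls off the work surface, if the arm or the gripper's body presses on something with over 40 N, if the wrist force passes 120 N, or if a joint passes its speed limit or range.

## Working session

There is one attempt and no reset: what is moved stays moved. The work goes in short steps, each a Python script; the robot and the scene stay as the last script left them, time stands still between calls to the robot, and variables do not carry over. Pictures are saved under pics/ and viewed, at most 10 in all, crops included, and the job is handed in when it is done.

```bash
mkdir -p pics
cat > h.py <<'E'
import numpy as np, cv2
from workcell import env
def ray(cam,px):
    i=env.camera_info(cam);T=np.array(i["world_from_camera"])
    K=np.array([[i["fx"],0,i["cx"]],[0,i["fy"],i["cy"]],[0,0,1]])
    d=np.array(i.get("distortion",i.get("dist",np.zeros(5))),float)
    u=cv2.undistortPoints(np.array([[px]],float),K,d)[0,0]
    return T[:3,3],T[:3,:3]@np.array([u[0],-u[1],-1])
def atz(cam,px,z):
    o,d=ray(cam,px);return o+d*(z-o[2])/d[2]
def tri(obs):
    A=np.zeros((3,3));b=np.zeros(3)
    for c,p in obs:
        o,d=ray(c,p);d=d/np.linalg.norm(d);M=np.eye(3)-np.outer(d,d);A+=M;b+=M@o
    return np.linalg.solve(A,b)
def save(cam,n): cv2.imwrite(f"pics/{n}.png",env.camera(cam)[:,:,::-1])
E
python3 - <<'E'
from h import *
print(env.camera_info("top").keys(),env.finger_overhang)
for c in("top","scene"):
    save(c,c+"0")
    for n in("articulator","pin_grip","prop_bar","prop_hinge","frame_hinge"):
        for r in env.pinpoint(c,n)[:4]:
            z=dict(articulator=0,pin_grip=.137,prop_bar=.171,prop_hinge=.085,frame_hinge=.108)[n]
            print(c,n,round(r["p"],2),np.round(r["location"],1),atz(c,r["location"],z).round(4))
print(env.get_clock())
a=[cv2.imread(f"pics/{c}0.png") for c in("top","scene")]
cv2.imwrite("pics/both0.png",cv2.resize(np.vstack(a),None,fx=.78,fy=.78))
E
```

```text
dict_keys(['fx', 'fy', 'cx', 'cy', 'world_from_camera']) 0.0841
top articulator 0.96 [236.3 157. ] [0.6646 0.0546 0.    ]
top articulator 0.74 [279.6 196.6] [ 0.5118 -0.1213  0.    ]
top articulator 0.66 [277.6 247.9] [ 0.3099 -0.1183  0.    ]
top pin_grip 0.88 [286.2 212.7] [ 0.4431 -0.1372  0.137 ]
top pin_grip 0.71 [289.2 258.1] [ 0.2792 -0.1518  0.137 ]
top pin_grip 0.69 [248.7 144.3] [0.6909 0.0066 0.137 ]
top prop_bar 0.55 [231.1 159.5] [0.6273 0.0682 0.171 ]
top prop_bar 0.46 [272.2 239.5] [ 0.345  -0.0867  0.171 ]
top prop_bar 0.41 [279.3 176.7] [ 0.5702 -0.1066  0.171 ]
top prop_hinge 0.75 [277.1 177.9] [ 0.5758 -0.1043  0.085 ]
top prop_hinge 0.69 [266.5 239.3] [ 0.3437 -0.0702  0.085 ]
top prop_hinge 0.61 [229.2 161.7] [0.6321 0.0785 0.085 ]
top frame_hinge 0.74 [239.8 160.2] [0.6354 0.0381 0.108 ]
top frame_hinge 0.6 [273.9 242.7] [ 0.3324 -0.0968  0.108 ]
scene articulator 0.83 [279.7 250.5] [0.6713 0.0375 0.    ]
scene articulator 0.66 [224.9 234.2] [ 0.5209 -0.1201 -0.    ]
scene articulator 0.59 [211.1 202.6] [ 0.306  -0.1191  0.    ]
scene pin_grip 0.75 [213.9 195.1] [ 0.454  -0.1358  0.137 ]
scene pin_grip 0.63 [201.7 183.1] [ 0.359  -0.1594  0.137 ]
scene pin_grip 0.54 [276.5 234.3] [ 0.7337 -0.005   0.137 ]
scene prop_bar 0.67 [233.2 204.3] [ 0.5784 -0.0988  0.171 ]
scene prop_bar 0.58 [283.9 217. ] [0.6999 0.0334 0.171 ]
scene prop_bar 0.53 [212.7 192.8] [ 0.4878 -0.1465  0.171 ]
scene prop_bar 0.38 [221.8 183. ] [ 0.4368 -0.0994  0.171 ]
scene prop_hinge 0.94 [231.8 224.4] [ 0.5761 -0.1065  0.085 ]
scene prop_hinge 0.73 [219.6 193.3] [ 0.3743 -0.0959  0.085 ]
scene prop_hinge 0.64 [285.9 227.5] [0.6557 0.064  0.085 ]
scene prop_hinge 0.64 [132.2 271.4] [ 0.6884 -0.4498  0.085 ]
scene frame_hinge 0.85 [228.2 218. ] [ 0.5658 -0.1155  0.108 ]
scene frame_hinge 0.84 [281.  230.5] [0.6898 0.0302 0.108 ]
scene frame_hinge 0.63 [215.5 191.9] [ 0.393  -0.1158  0.108 ]
0.6
```

View pics/both0.png

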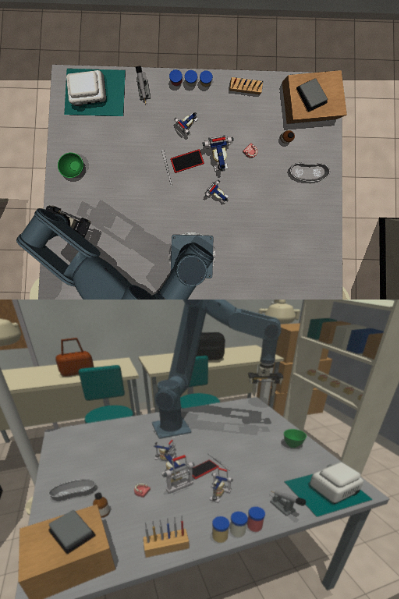

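```bash
cat >> h.py <<'E'
def R(yaw):  # tool down, tool y along articulator y
    c,s=np.cos(yaw),np.sin(yaw)
    return np.array([[c,s,0],[s,-c,0],[0,0,-1.]])
def look(n):
    save("wrist",n)
    for k,z in dict(articulator=0,pin_grip=.137,prop_bar=.171,prop_hinge=.085,frame_hinge=.108).items():
        for r in env.pinpoint("wrist",k)[:3]:
            print(k,round(r["p"],2),np.round(r["location"],1),atz("wrist",r["location"],z).round(4))
E
python3 - <<'E'
from h import *
t=env.camera("top");cv2.imwrite("pics/topc.png",cv2.resize(t[140:280,190:330,::-1],None,fx=4,fy=4))
for y in (0.24,0.24+np.pi): print(env.ik([.46,-.13,.42],R(y)))
env.goto([.46,-.13,.42],R(.24)); print(env.get_clock(),env.get_joint_pos(),env.camera_info("wrist")["world_from_camera"])
look("w1")
E
```

```text
[-5.09344575e-01  7.12018833e-02  1.48034015e+00 -4.44089210e-16
  1.59005062e+00  8.21451752e-01]
[-5.09344575e-01  7.12018833e-02  1.48034015e+00 -4.44089210e-16
  1.59005062e+00 -2.32014090e+00]
3.1667 [-5.08073355e-01  7.12521005e-02  1.48055811e+00  2.70033604e-04
  1.59004631e+00  8.21314344e-01] [[ 0.2382374   0.92802621  0.2863744   0.53892219]
 [-0.97120613  0.22802822  0.06900568 -0.11090238]
 [-0.00126237 -0.2945683   0.95562959  0.50079182]
 [ 0.          0.          0.          1.        ]]
articulator 0.62 [230.  224.8] [ 0.3145 -0.11    0.    ]
pin_grip 0.78 [259.6 182.1] [ 0.4432 -0.1348  0.137 ]
pin_grip 0.61 [249.1 271.7] [ 0.3118 -0.1518  0.137 ]
prop_bar 0.73 [261.4  75.4] [ 0.5653 -0.1068  0.171 ]
prop_bar 0.68 [210.5 234.9] [ 0.3721 -0.0899  0.171 ]
prop_hinge 0.91 [260.8  68. ] [ 0.5807 -0.1029  0.085 ]
prop_hinge 0.8 [213.5 217.5] [ 0.3584 -0.0834  0.085 ]
frame_hinge 0.93 [264.6  90.6] [ 0.5538 -0.1145  0.108 ]
frame_hinge 0.87 [216.7 227.2] [ 0.3545 -0.0925  0.108 ]
```

View pics/w1.png

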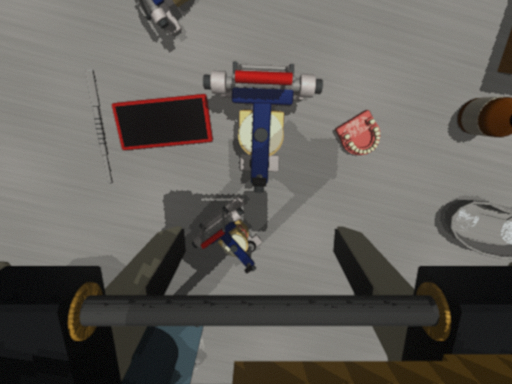

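View pics/topc.png

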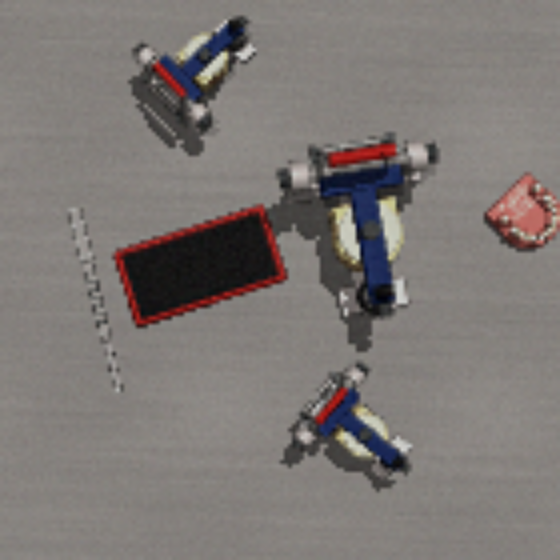

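The picture shows the big articulator in the middle: knob at about (260,181), and the red bar runs from (236,77) to (293,77). The two small look-alikes are at (237,238) and (165,20). Next I push the prop bar.

Run:
```python
from h import *
im=env.camera("wrist");hsv=cv2.cvtColor(im,cv2.COLOR_RGB2HSV)
m=((hsv[...,0]<8)|(hsv[...,0]>172))&(hsv[...,1]>190)&(hsv[...,2]>120);m=m.astype(np.uint8);m[:50]=0;m[100:]=0;m[:,:225]=0;m[:,310:]=0
ys,xs=np.nonzero(m);print(xs.min(),xs.max(),ys.min(),ys.max())
L=ys[xs<xs.min()+4].mean();Rr=ys[xs>xs.max()-4].mean()
a=atz("wrist",[xs.min(),L],.173);b=atz("wrist",[xs.max()+1,Rr],.173);bar=(a+b)/2
d=a-b;yaw=np.arctan2(-d[0],d[1]);pin=atz("wrist",env.pinpoint("wrist","pin_grip")[0]["location"],.137)
v=bar-pin;print("len",np.linalg.norm(d[:2]),"yaw",yaw,"bar",bar,"pin",pin,np.linalg.norm(v[:2]),np.arctan2(v[1],v[0]))
yaw=(np.arctan2(v[1],v[0])+yaw)/2
ux=np.array([np.cos(yaw),np.sin(yaw),0])
np.savez("est.npz",bar=bar,pin=pin,yaw=yaw)
env.gripper_to(0,20)
z=.155+env.finger_overhang
def P(x,z): p=bar+ux*x;p[2]=z;return p
env.goto(P(-.042,z+.08),R(yaw)); env.move_l(P(-.042,z)); print(env.get_force())
env.move_l(P(.02,z),v=.06);print(env.get_force())
env.move_l(P(.045,z),v=.06);print(env.get_force())
env.dwell(.8); env.move_l(P(-.1,z+.14),v=.25)
env.gripper_to(.04)
save("wrist","w2");save("scene","s2")
print(env.get_clock(),[(r["p"],r["location"]) for r in env.pinpoint("wrist","pin_grip")])
w=cv2.imread("pics/w2.png");s=cv2.resize(cv2.imread("pics/s2.png")[170:290,150:310],(512,384));cv2.imwrite("pics/c2.png",cv2.resize(np.hstack([w,s]),(800,300)))
```

```text
235 291 71 82
len 0.05958359487236215 yaw 0.2047877786699698 bar [ 0.56478645 -0.10957253  0.173     ] pin [ 0.31453818 -0.14766362  0.137     ] 0.25313064426802523 0.15105371484308738
[0.66629417 0.30331628 0.51782974]
[-0.26510341  0.19628298  0.31344839]
[-0.49810266 -0.60435485 -0.05535663]
10.675 [(0.97, [256.3, 291.0]), (0.74, [260.2, 198.2])]
```

View pics/c2.png

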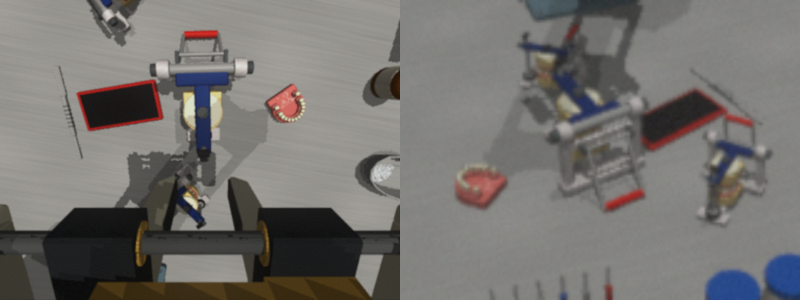

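Prop stand is down: red foot at (200,35) in the left half, behind the articulator, and the frame is still shut. Next I grip the knob.

Run:
```python
from h import *
env.camera("wrist");e=np.array([.4432,-.1348,.137])
c=[atz("wrist",r["location"],.137) for r in env.pinpoint("wrist","pin_grip")]
h=[atz("wrist",r["location"],.108) for r in env.pinpoint("wrist","frame_hinge")]
p=min(c,key=lambda q:np.linalg.norm(q-e));print(c,h)
assert np.linalg.norm(p-e)<.012
pin=(p+e)/2;pin[2]=.137;yaw=.205;np.savez("est.npz",pin=pin,yaw=yaw)
q=pin+[0,0,.067]
env.goto(q+[0,0,.1],R(yaw));env.move_l(q+[0,0,.03],v=.12)
save("wrist","w3")
c=[atz("wrist",r["location"],.137) for r in env.pinpoint("wrist","pin_grip")];print("close",c)
env.move_l(q,v=.06);print("F",env.get_force())
env.gripper_to(0,25);print(env.get_grip_width(),env.get_finger_force(),env.get_force(),env.get_clock())
save("wrist","w4")
w=[cv2.imread(f"pics/w{i}.png") for i in(3,4)];cv2.imwrite("pics/c4.png",cv2.resize(np.hstack(w),(800,300)))
```

```text
[array([ 0.44120033, -0.13150705,  0.137     ]), array([ 0.31481611, -0.14575932,  0.137     ])] [array([ 0.35711455, -0.0943755 ,  0.108     ]), array([ 0.55789866, -0.11443732,  0.108     ])]
close [array([ 0.44299636, -0.1326012 ,  0.137     ]), array([ 0.33307672, -0.1491865 ,  0.137     ])]
F [ 1.06423162  0.57702765 -0.12532299]
0.017902028399295646 25.000154972076416 [-0.46775615 -0.8402884   0.71361356] 13.2667
```

View pics/c4.png

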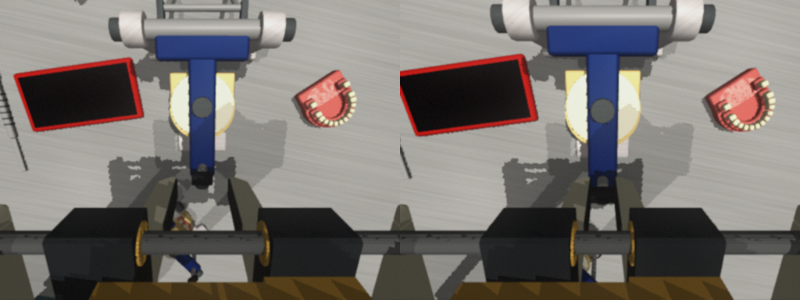

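The knob is pinched between the fingers at about (603,180) in the right half, and the width reads 17.9 mm. Next I raise it, watching the force.

```bash
cat > r.py <<'E'
from h import *
import sys
E=np.load("est.npz");pin=E["pin"];yaw=float(E["yaw"]);ux=np.array([np.cos(yaw),np.sin(yaw),0]);hz=np.array([0,0,1.])
H=pin+.12*ux;H[2]=.108;off=np.array([0,0,.067])
def K(t): return H+ux*(-.12*np.cos(t)+.029*np.sin(t))+hz*(.029*np.cos(t)+.12*np.sin(t))
t0,t1,n=map(float,sys.argv[1:4])
for t in np.linspace(t0,t1,int(n)+1)[1:]:
    env.move_l(K(t)+off,v=.05)
    f=env.get_force();print(round(t,2),"along",round(f@ux,1),"z",round(f[2],1),"f",f.round(1),round(env.get_grip_width(),4),round(env.get_finger_force(),1),env.get_clock())
    if np.linalg.norm(f)>20: print("STOP");break
E
python3 r.py 0 .4 4
```

```text
0.1 along 1.1 z -3.0 f [ 1.9 -3.6 -3. ] 0.018 25.0 13.7167
0.2 along 0.2 z -2.8 f [ 1.  -3.9 -2.8] 0.0179 25.0 14.1167
0.3 along -1.2 z -2.5 f [-0.3 -4.5 -2.5] 0.018 25.0 14.5167
0.4 along -0.7 z -2.8 f [ 0.1 -4.  -2.8] 0.0177 25.0 14.9167
```

Forces are as expected (about 2.5–3 N of weight at the pin), so I carry on.

```bash
python3 r.py .4 1.571 12
python3 - <<'E'
from h import *
env.dwell(.5)
for c in("wrist","scene","top"): save(c,c+"5")
for n in("pin_grip","frame_hinge","articulator"):
  for c in("scene","top"): print(n,c,[(round(r["p"],2),np.round(r["location"],1)) for r in env.pinpoint(c,n)])
print(env.get_force(),env.get_finger_force(),env.get_clock())
s=cv2.resize(cv2.imread("pics/scene5.png")[150:270,150:310],(512,384));cv2.imwrite("pics/c5.png",cv2.resize(np.hstack([cv2.imread("pics/wrist5.png"),s]),(800,300)))
E
```

```text
0.5 along -1.5 z -1.8 f [-0.5 -4.8 -1.8] 0.0175 25.0 15.3083
0.6 along -1.2 z -1.8 f [-0.4 -4.2 -1.8] 0.0174 25.0 15.7
0.69 along -2.0 z -1.7 f [-1.2 -3.7 -1.7] 0.0174 25.0 16.0917
0.79 along -1.6 z -1.3 f [-1.  -2.9 -1.3] 0.0176 25.0 16.4833
0.89 along -4.0 z 1.1 f [-3.3 -3.7  1.1] 0.0178 25.0 16.875
0.99 along -3.4 z 2.2 f [-2.7 -3.9  2.2] 0.0179 25.0 17.2667
1.08 along -3.1 z 3.2 f [-2.6 -2.8  3.2] 0.0179 25.0 17.6583
1.18 along -3.2 z 5.5 f [-2.8 -2.4  5.5] 0.0177 25.0 18.05
1.28 along -3.2 z 4.9 f [-2.6 -3.2  4.9] 0.0176 25.0 18.4417
1.38 along -1.5 z 5.9 f [-0.8 -3.8  5.9] 0.0178 25.0 18.8333
1.47 along -0.5 z 5.5 f [-0.2 -1.8  5.5] 0.0177 25.0 19.225
1.57 along -0.5 z 6.9 f [ 0.  -2.8  6.9] 0.0175 25.0 19.6167
pin_grip scene [(0.65, array([240.4, 251.5])), (0.64, array([275.6, 237.5])), (0.62, array([230.2, 190.8])), (0.59, array([202.9, 180.7]))]
pin_grip top [(0.83, array([280.9, 170.8])), (0.61, array([244.8, 144.6])), (0.45, array([287.1, 257.7]))]
frame_hinge scene [(0.85, array([218.3, 191.5])), (0.73, array([230.3, 217.1])), (0.71, array([285.1, 227.9]))]
frame_hinge top [(0.8, array([235.2, 162. ])), (0.74, array([277.5, 182.4])), (0.72, array([273.6, 240.9])), (0.39, array([211.2, 217.4]))]
articulator scene [(0.94, array([221.8, 235.5])), (0.61, array([281.9, 247.6])), (0.58, array([210.7, 202.5]))]
articulator top [(0.92, array([279.2, 195.3])), (0.67, array([279.6, 246.9])), (0.61, array([239.6, 158.7]))]
[-0.02922037 -3.14509598  5.74597655] 25.000846087932587 20.5667
```

View pics/c5.png

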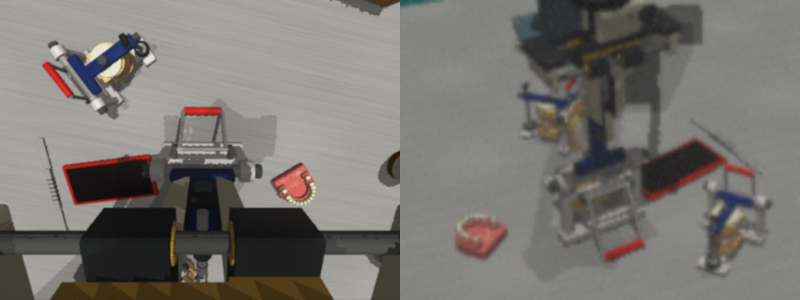

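The frame stands upright in the fingers, with the foot down behind at (203,110) and the bystanders undisturbed. I'll check the angle numerically against the foot and hinge, then hand in.

Run:
```python
from h import *
E=np.load("est.npz");yaw=float(E["yaw"]);ux=np.array([np.cos(yaw),np.sin(yaw),0]);tp=np.array(env.get_tool_pos())
env.camera("wrist")
print("knob est",tp,"expect art x: foot +.034, hinge -.029")
print("foot",(atz("wrist",[260,142],.012)-tp)@ux)
for c,n,p,z in (("wrist","prop_bar",None,.0075),("wrist","prop_hinge",None,.085),("top","frame_hinge",[277.5,182.4],.108),("top","articulator",[279.2,195.3],0),("scene","frame_hinge",[230.3,217.1],.108),("scene","articulator",[221.8,235.5],0)):
    for l in ([p] if p else [r["location"] for r in env.pinpoint(c,n)[:2]]):
        w=atz(c,l,z);print(c,n,np.round(l),w.round(3),round((w-tp)@ux,4))
print(env.get_force())
```

```text
knob est [ 0.58890898 -0.10298995  0.29600902] expect art x: foot +.034, hinge -.029
foot 0.034377832775130374
wrist prop_bar [ 73. 100.] [0.626 0.133 0.008] 0.0845
wrist prop_bar [257. 142.] [ 0.622 -0.094  0.008] 0.0342
wrist prop_hinge [ 98. 108.] [0.633 0.063 0.085] 0.0766
wrist prop_hinge [258. 189.] [ 0.584 -0.104  0.085] -0.0045
top frame_hinge [278. 182.] [ 0.556 -0.105  0.108] -0.0323
top articulator [279. 195.] [ 0.517 -0.12   0.   ] -0.0739
scene frame_hinge [230. 217.] [ 0.563 -0.107  0.108] -0.0259
scene articulator [222. 236.] [ 0.524 -0.133 -0.   ] -0.0695
[ 0.40104149 -2.16321069  5.75048416]
```

The foot comes out at 34 mm and the hinge at about −29 mm from the knob, both as they should be for an upright frame.

```bash
python3 -c "
from workcell import env
print(env.finish_job(),env.get_clock())"
```

```text
the job is handed in; nothing more can be done
the job is handed in; nothing more can be done
```

I swung the prop stand down behind the shut articulator, raised the upper frame upright, and handed the job in at about 21 s with the fingers still holding it; my last measurements fit an upright frame, but the hand-in returned no verdict.

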